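Lift the loaded tray out of the shoe-care box and hold it level

ROBOT

A 6-joint arm with a two-finger parallel gripper is mounted at the origin on a cart in front of the work surface, level with it; the furniture and walls round the work are solid. World frame = base frame: x ahead of the robot, y to its left, z up, the work surface at z = 0. Lengths are in m, angles in degrees, forces in N, time in s.
With the tool pointing down it reaches from about 0.3 to 0.75 m from the base axis. Payload 8.5 kg.
Tool frame: the origin (TCP) lies between the finger pads; the fingertips stand 8 mm ahead of it and the grasp point (between the pads) lies 11 mm behind it; y points along the fingers, z is the direction in which the jaws open and shut, and the axes are right-handed (so a half turn about y gives the same grasp; the last joint's range is limited). The gripper opens to 85 mm and grips with 20 to 120 N. Pads are 22 mm wide; open, the fingers measure 114 mm over their backs; the gripper's body (76 mm by 85 mm) begins 54 mm behind the grasp point. The pads swing forward as they close: fully open they stand 13 mm farther back than shut.
Start: joints at [64.899, 21.807, 74.336, -0, 83.858, -12.336], TCP at [0.122, 0.536, 0.239] pointing down, gripper open.
Joint ranges: [-178.18, 178.18], [-50.72, 133.34], [12.68, 142.11], [-81.47, 261.47], [9.98, 163.14], [-165.26, 165.26]. Speed limits (degrees/s): [136.94, 136.94, 180, 180, 180, 180].

INTERFACE

Orientations are given as a 3x3 rotation matrix whose columns are the frame's x, y, z axes.
In Python, from rig import env, get_image gives the robot as it stands.
- The arm moves only by the tool move_arm, never from a script. Its argument "targets" is one flat list of numbers, 6 for each row, row after row: the shift along the tool's x, y, z in mm, then the turn, a rotation vector about the tool's x, y, z in rad. A call has exactly 5 rows; each row shifts and turns the commanded pose from where the row before left it, along the tool's axes as they then stand; what a row does not reach is not made up. A row lasts 1/8 s, in which the tool goes at most 62.5 mm and 10.7 degrees, less where a joint would pass 70% of its speed; a pose out of reach is approached as far as the arm can. A call is refused whole if a number of a shift passes 62.5 or a number of a turn 0.188, either way. A call with a gripper value outside its range is refused whole. "hand" is the opening, from -1 (shut) to 1 (fully open), so that 0 is half open, set as the call begins (left out, the last holds). The fingers move at their own pace and stop on an object; "squeeze" is the grip in N (left out, the last holds). Time passes only in rows, so rows that do not move let the fingers close, or fill a call up. It gives the time, the measured TCP pose, the force and the opening at its end, in the units of the state.
- env.observe(): the state, without advancing time (a new reading comes with each control period).
- get_image(name): name is "scene" or "side" or "wrist"; returns a dict with "pixels" (420x560x3 uint8, red, green, blue), "z_map" (420x560 float32, m along the optical axis (not along the pixel's ray), 0 where there is no reading), "intrinsics" (3x3 intrinsics, pixels), "R" (3x3) and "t" (3): a world point X has camera coordinates R X + t; the wrist camera has in their place "mount" (4x4, takes a point from camera to tool coordinates, whose origin is the TCP and whose axes are the tool frame's). Camera axes: x right, y down, z forward; pixel columns grow to the right and rows downward; lengths in m; the calibration is good to about 2 mm. The wrist camera is an equidistant fisheye: a pixel r from the principal point sees the ray r / f radians off the axis. A picture is of the moment at which its call begins: read the wrist's pose just before it.
- env.close_job(): hands the job in, once; it reports no verdict.
The state is a dict: "time_s": time; "q": joint angles; "qvel": joint speeds; "joint_efforts": joint torques, N m; "position": TCP position; "tool_rot": TCP orientation; "ft_force": force on the tool from outside, world axes, zero at the start; "wrist_torque": the same for the moment, N m; "grip_width": finger opening in m.
Only numpy, scipy, OpenCV 4.12 (cv2) and the standard library are available. Lean on these libraries where they do the work, as an engineer would, in place of code of your own. Each camera call takes 0.05 s, during which the arm holds its last target.

TASK

I need the brush that lies under the tray of the wooden shoe-care box: swing the box's lid up by its knob until it stands fully open by itself, upright or leaning back. Then lift the tray straight out by its handle, with its tins and spool undisturbed, and hold it level and still above the box, about 10 cm clear of the rim, so I can reach in beneath. Finish while still holding the tray up there, do not set it down or let go, and leave the other things on the counter where they are.

Things in the scene. Friction and masses are not known exactly. Their poses are not given: they have to be found in the camera images.
- care_box: Wooden shoe-care box standing on the counter, it does not shift; 190 mm deep (x) by 240 mm wide (y), rim 124 mm above the counter, walls 9 mm. Origin: centre of its underside, on the counter. x points from its front (the knob side, towards the robot) to its hinged back, y along its width, z up. Inside, two ledges along the end walls carry the tray; the shoe brush lies on the floor below it.
- lid (a joint): Hinge of the box's lid in rad: 0 closed, grows as the lid swings up and back, 1.57 upright, stop at 1.75. It begins closed or a little ajar (up to 0.2). Stiff hinge: the lid stays at any angle where it is left; about 4 N at the knob moves it. The lid is a 10 mm board as large as the box.
- lid_knob (a point): Centre of the brass ball knob on the lid, ball 26 mm in diameter on a 13 mm thick neck, its centre 28 mm above the lid's upper face, 165 mm in front of the hinge line and 38.5 mm above it with the lid closed, 27 mm in from the lid's front edge. The ball can turn between two fingers that pinch it along the hinge line. Axes are the lid's: as the box's when closed, turning with it.
- lid_hinge (a point): Point on the hinge line at the middle of the box's back rim: in the box's frame 95 mm behind its origin (+x), 124 mm up. The hinge line runs along the box's y.
- tray: Loose wooden lift-out tray, 166 mm (x) by 216 mm (y), walls 24 mm high, floor 5 mm, about 0.32 kg empty and 0.65 kg with its load. It sits in the box with 3 mm play all round, underside 56 mm above the counter, and lifts out straight up. Low partitions make four bays. Origin: centre of its underside; x, y, z as the box's when it sits in it.
- tray_handle (a point): Middle of the tray's handle bar, 54 mm above the tray's underside: a level wooden bar along the tray's x, 106 mm long, 12 mm thick (y), 20 mm tall, with a hand slot under it. Its top is 4 mm below the box's rim while the tray sits in the box; the tins' tops are 27 mm below the bar's middle.
- tin_red: Red-lidded shoe-polish tin, 68 mm across, 22 mm tall, about 0.1 kg, lying loose in one of the tray's four bays (which bay varies). Origin: centre of its underside; z up.
- tin_black: Black-lidded shoe-polish tin, 68 mm across, 22 mm tall, about 0.1 kg, lying loose in one of the tray's four bays (which bay varies). Origin: centre of its underside; z up.
- tin_blue: Blue-lidded shoe-polish tin, 68 mm across, 22 mm tall, about 0.1 kg, lying loose in one of the tray's four bays (which bay varies). Origin: centre of its underside; z up.
- spool: Spool of red thread, 32 mm across, 50 mm tall, standing loose in the tray's remaining bay. Origin: centre of its underside; z up.
- brush: Shoe brush with wooden back, 51 x 165 x 38 mm, lying on the box's floor under the tray; it stays there. Origin: centre of its underside.
- bottle: Bystander: white leather-care bottle, 52 mm across, 152 mm tall, standing left (+y) of the box. Origin: centre of its underside.
- glue: Bystander: yellow glue tin with black cap, 62 mm across, 84 mm tall, standing right (-y) of the box. Origin: centre of its underside.
- tape_measure: Bystander: yellow tape measure, 58 x 69 x 29 mm, lying right (-y) of the box. Origin: centre of its underside.

How it is judged:
By the outcome, as a careful person would: the job done as asked, in the order asked, and still so for the second after the job is handed in, while the arm keeps its last pose, push and grip.
It also fails if it takes over 48 s, if anything falls off the work surface, if the arm or the gripper's body presses on something with over 40 N, if the wrist force passes 120 N, or if a joint passes its speed limit or range.

## Working session

There is one attempt and no reset: what is moved stays moved. The work goes in short steps, Python scripts to look and compute and a tool call to move; the robot and the scene stay as the last step left them, time stands still between calls to the robot, and variables do not carry over. Pictures are saved under pics/ and viewed, and the job is handed in when it is done.

Besides the shell and the picture viewer there is one more tool, called after "Call:" as name(argument=value, ...) on one line, values as JSON. move_arm: Moves the arm, as the interface text tells. Its arguments: {"type":"object","properties":{"targets":{"type":"array"},"hand":{"type":"number"},"squeeze":{"type":"number"}},"required":["targets"]}

```bash
ls; mkdir -p pics; python3 - <<'E'
from rig import env,get_image
import cv2,numpy as np
s=env.observe();print({k:np.round(v,3).tolist() for k,v in s.items()})
for n in("scene","side","wrist"):
    im=get_image(n);cv2.imwrite(f"pics/{n}0.png",im["pixels"][:,:,::-1]);np.savez(f"/tmp/{n}0.npz",**im)
    print(n,im["intrinsics"].tolist(),{k:np.round(im[k],4).tolist() for k in("R","t","mount") if k in im})
E
```

```text
pics
{'time_s': 0.0, 'q': [64.898, 21.841, 74.386, 0.0, 83.857, -12.336], 'qvel': [0.012, 0.029, -0.1, -0.098, -0.05, 0.0], 'joint_efforts': [0.001, -44.847, -23.128, -0.0, 0.005, 0.0], 'position': [0.121, 0.536, 0.239], 'tool_rot': [[0.975, -0.001, 0.221], [-0.221, -0.001, 0.975], [-0.0, -1.0, -0.001]], 'ft_force': [-0.082, 0.066, 0.188], 'wrist_torque': [-0.024, 0.034, -0.008], 'grip_width': 0.085}
scene [[412.5014728580763, 0.0, 284.50733121060557], [0.0, 412.5014728580763, 211.96315757528183], [0.0, 0.0, 1.0]] {'R': [[-0.9646, 0.2637, 0.0079], [0.2199, 0.8201, -0.5282], [-0.1458, -0.5077, -0.8491]], 't': [0.501, -0.1247, 1.0671]}
side [[437.9976287154508, 0.0, 283.1768505439119], [0.0, 437.9976287154508, 213.84020554615438], [0.0, 0.0, 1.0]] {'R': [[0.4838, -0.875, 0.0157], [-0.3485, -0.2091, -0.9137], [0.8028, 0.4366, -0.4061]], 't': [-0.1843, 0.32, 0.5032]}
wrist [[325.19226210127806, 0.0, 282.2619207490196], [0.0, 325.19226210127806, 212.53525597706755], [0.0, 0.0, 1.0]] {'mount': [[-0.0001, 0.9478, 0.3187, -0.082], [-0.0003, -0.3187, 0.9478, -0.1346], [1.0, 0.0, 0.0003, -0.0002], [0.0, 0.0, 0.0, 1.0]]}
```

View pics/scene0.png

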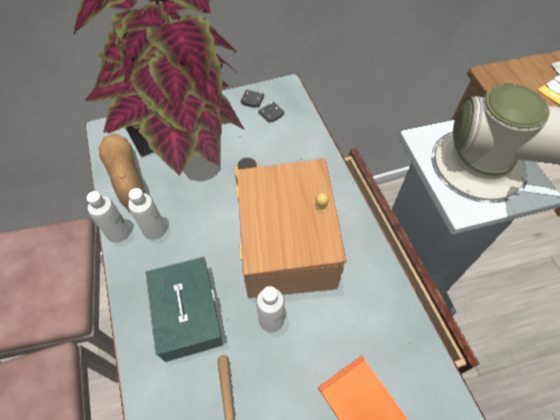

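View pics/side0.png

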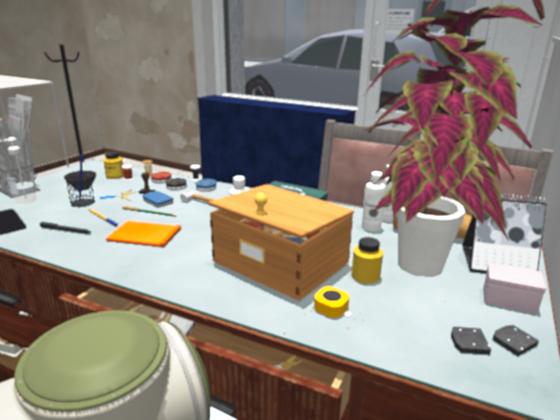

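View pics/wrist0.png

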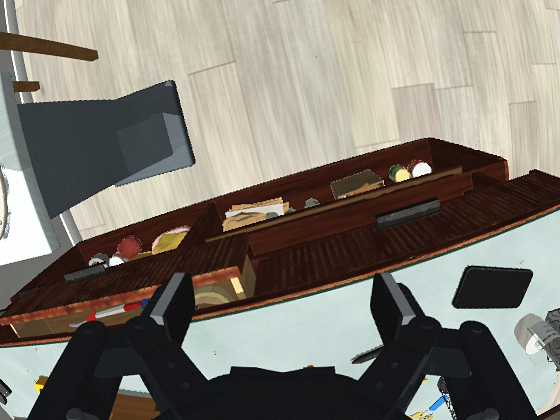

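The scene view shows the closed-looking box, with the knob at about (322,200) and the lid corners near (238,166), (327,160), (342,263) and (243,275). The side view has the knob at (261,203) and the lid slightly ajar. I'll measure these next.

```bash
cat > h.py <<'E'
import numpy as np,cv2
def load(n,tag): return dict(np.load(f"/tmp/{n}{tag}.npz"))
def cloud(im):
    K,R,t=im["intrinsics"],im["R"],im["t"];z=im["z_map"].astype(float)
    v,u=np.mgrid[:z.shape[0],:z.shape[1]]
    c=np.stack([(u-K[0,2])/K[0,0]*z,(v-K[1,2])/K[1,1]*z,z],-1)
    P=(c-t)@R; P[z==0]=np.nan
    return P
def proj(im,X):
    c=np.asarray(X)@im["R"].T+im["t"];K=im["intrinsics"]
    return np.stack([K[0,0]*c[...,0]/c[...,2]+K[0,2],K[1,1]*c[...,1]/c[...,2]+K[1,2]],-1)
E
python3 - <<'E'
from h import *
np.set_printoptions(precision=4,suppress=True)
for n,k,q in(("scene",(322,200),[(240,170),(325,163),(338,259),(246,271),(290,215)]),("side",(261,203),[(216,203),(275,188),(349,213),(292,238),(285,215)])):
    im=load(n,0);P=cloud(im)
    print(n,"knob",P[k[1],k[0]])
    for a in q: print(a,P[a[1],a[0]])
    # lid plane
    m=np.zeros(P.shape[:2],np.uint8);cv2.fillPoly(m,[np.array(q[:4])],1)
    X=P[(m>0)&np.isfinite(P[...,2])]
    for i in range(5):
        c=X.mean(0);nrm=np.linalg.svd(X-c,full_matrices=False)[2][2];nrm*=np.sign(nrm[2]);d=(X-c)@nrm;X=X[abs(d)<max(.003,2*np.median(abs(d)))] if i<4 else X
    print("plane",c,nrm,np.degrees(np.arccos(nrm[2])),"std",d.std(),len(X))
    h=(P-c)@nrm
    M=(abs(h)<.005)&(P[...,2]>.1)
    n_,lab=cv2.connectedComponents(M.astype(np.uint8));L=lab==lab[q[4][1],q[4][0]]
    Y=P[L];rect=cv2.minAreaRect(Y[:,:2].astype(np.float32));print("rect",rect,cv2.boxPoints(rect))
    kb=(h>.02)&(h<.05)&(np.linalg.norm(P[...,:2]-P[k[1],k[0],:2],axis=-1)<.03)
    Z=P[kb];A=np.c_[2*Z,np.ones(len(Z))];s=np.linalg.lstsq(A,(Z**2).sum(1),rcond=None)[0]
    print("sphere",s[:3],np.sqrt(s[3]+s[:3]@s[:3]),len(Z), "h",(s[:3]-c)@nrm)
E
```

```text
scene knob [0.4789 0.1155 0.1855]
(240, 170) [ 0.6099 -0.0328  0.1362]
(325, 163) [0.4337 0.0066 0.1508]
(338, 259) [0.4806 0.2249 0.1502]
(246, 271) [0.6479 0.1982 0.1366]
(290, 215) [0.5388 0.1074 0.1436]
plane [0.5488 0.1062 0.1426] [ 0.0794 -0.0116  0.9968] 4.604379587959835 std 0.0010818283699966856 8247
rect ((0.5419319868087769, 0.09628811478614807), (0.24614210426807404, 0.192433163523674), 81.00956726074219) [[ 0.4277 -0.0102]
 [ 0.6177 -0.0403]
 [ 0.6562  0.2028]
 [ 0.4661  0.2329]]
sphere [0.4763 0.107  0.1772] 0.012192183883614089 144 h 0.028758959048391777
side knob [0.4641 0.0981 0.1737]
(216, 203) [0.4644 0.2075 0.1501]
(275, 188) [0.6334 0.1639 0.1374]
(349, 213) [ 0.5984 -0.0346  0.1318]
(292, 238) [0.5206 0.0577 0.0833]
(285, 215) [0.4938 0.0609 0.1454]
plane [0.5134 0.0726 0.1447] [ 0.0776 -0.0123  0.9969] 4.507255066248361 std 0.000614733359377583 2638
rect ((0.5411314368247986, 0.0946611687541008), (0.24538633227348328, 0.19429710507392883), 80.961669921875) [[ 0.4259 -0.0112]
 [ 0.6178 -0.0418]
 [ 0.6563  0.2006]
 [ 0.4645  0.2311]]
sphere [0.4756 0.1056 0.1765] 0.012216219348242189 133 h 0.028440217133143767
```

```bash
cat >> h.py <<'E'
from scipy.spatial.transform import Rotation as Ro
a=np.radians(-9.0); U=np.array([np.cos(a),np.sin(a),0]);V=np.array([-np.sin(a),np.cos(a),0]);W=np.array([0,0,1.])
HG=np.array([.6357,.0811,.124]); BOX=np.array([.5417,.096,0])
R0=np.stack([U,-W,V],1)   # tool down, jaws along V
def knob(th):
    al=np.arctan2(38.5,165)+th; r=np.hypot(.165,.0385)
    return HG-U*r*np.cos(al)+W*r*np.sin(al)
def delta(s,X,R=R0):
    Rt=np.array(s["tool_rot"]);p=np.array(s["position"])
    return np.round(Rt.T@(np.asarray(X)-p)*1000,1),np.round(Ro.from_matrix(Rt.T@R).as_rotvec(),4)
E
python3 - <<'E'
from rig import env
from h import *
print(knob(.079)); print(delta(env.observe(),knob(.079)+[0,0,.065]))
E
```

```text
[0.47624063 0.10635588 0.17540137]
(array([ 441. ,   -1.3, -340.8]), array([ 0.0011, -0.0658, -0.0003]))
```

Call:
move_arm(targets=[44, 0, -34, 0, 0, 0, 44, 0, -34, 0, 0, 0, 44, 0, -34, 0, 0, 0, 44, 0, -34, 0, 0, 0, 44, 0, -34, 0, 0, 0], hand=1)

```text
time_s: 0.78
position: [0.2993, 0.3205, 0.2393]
tool_rot: [[0.975, 0.0, 0.221], [-0.221, 0.0, 0.975], [0.0, -1.0, 0.0]]
ft_force: [0.9, 1.5, -0.4]
grip_width: 0.0855
```

Call:
move_arm(targets=[44, 0, -34, 0, 0, 0, 44, 0, -34, 0, 0, 0, 44, 0, -34, 0, 0, 0, 44, 0, -34, 0, 0, 0, 40, 0, -30, 0, 0, 0])

```text
time_s: 1.4
position: [0.4734, 0.1106, 0.2392]
tool_rot: [[0.975, -0.0, 0.222], [-0.222, 0.0, 0.975], [-0.0, -1.0, -0.0]]
ft_force: [-0.2, -0.2, -0.8]
grip_width: 0.0854
```

```bash
python3 - <<'E'
from rig import env
from h import *
s=env.observe();print(s["time_s"],s["position"],delta(s,knob(.079)+[0,0,.065]),delta(s,knob(.079)+[0,0,-.009]))
E
```

```text
1.4 [0.47343658 0.11060259 0.23919852] (array([ 3.7, -1.2, -3.5]), array([ 0.    , -0.0664, -0.0002])) (array([ 3.7, 72.8, -3.5]), array([ 0.    , -0.0664, -0.0002]))
```

Call:
move_arm(targets=[3, 0, -3, 0, -0.066, 0, 0, 5, 0, 0, 0, 0, 0, 5, 0, 0, 0, 0, 0, 0, 0, 0, 0, 0, 0, 0, 0, 0, 0, 0])

```text
time_s: 2.02
position: [0.4746, 0.1092, 0.2294]
tool_rot: [[0.988, 0.0, 0.156], [-0.156, 0.0, 0.988], [0.0, -1.0, 0.0]]
ft_force: [0.9, 0.6, 0.3]
grip_width: 0.0857
```

```bash
python3 - <<'E'
from rig import env,get_image
from h import *
s=env.observe();im=get_image("wrist");cv2.imwrite("pics/w1.png",im["pixels"][:,:,::-1])
print(s["time_s"],s["position"],delta(s,knob(.079)+[0,0,-.009]))
E
```

```text
2.025 [0.47458628 0.10915213 0.22944841] (array([ 2.1, 63. , -2.5]), array([-0.    ,  0.0007,  0.0002]))
```

View pics/w1.png

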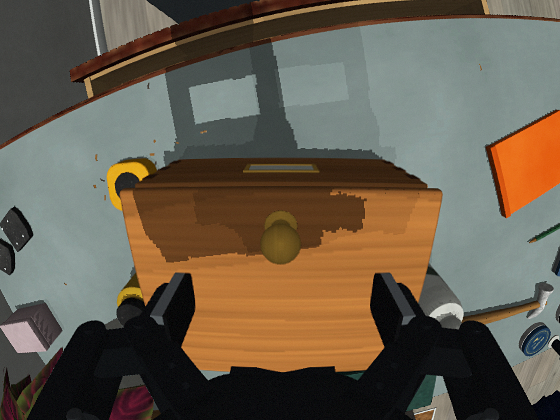

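The wrist view shows the knob at (281,240), midway between the pads at x≈178 and 387, so the aim is right. I'll descend.

Call:
move_arm(targets=[2, 15, -2, 0, 0, 0, 0, 15, 0, 0, 0, 0, 0, 15, 0, 0, 0, 0, 0, 12, 0, 0, 0, 0, 0, 5, 0, 0, 0, 0])

```text
time_s: 2.7
position: [0.4763, 0.1065, 0.1669]
tool_rot: [[0.988, -0.001, 0.156], [-0.156, -0.0, 0.988], [-0.001, -1.0, -0.0]]
ft_force: [-0.2, -0.1, 0.4]
grip_width: 0.0852
```

Call:
move_arm(targets=[0, 0, 0, 0, 0, 0, 0, 0, 0, 0, 0, 0, 0, 0, 0, 0, 0, 0, 0, 0, 0, 0, 0, 0, 0, 0, 0, 0, 0, 0], hand=-1, squeeze=40)

```text
time_s: 3.32
position: [0.4766, 0.1073, 0.1676]
tool_rot: [[0.988, 0.001, 0.156], [-0.156, 0.002, 0.988], [0.001, -1.0, 0.002]]
ft_force: [0.4, 4.6, 0.5]
grip_width: 0.0234
```

Call:
move_arm(targets=[0, 0, 0, 0, 0, 0, 0, 0, 0, 0, 0, 0, 0, 0, 0, 0, 0, 0, 0, 0, 0, 0, 0, 0, 0, 0, 0, 0, 0, 0])

```text
time_s: 3.95
position: [0.4766, 0.1073, 0.1676]
tool_rot: [[0.988, 0.001, 0.156], [-0.156, 0.002, 0.988], [0.001, -1.0, 0.002]]
ft_force: [0.4, 5.6, 0.6]
grip_width: 0.0234
```

```bash
python3 - <<'E'
from rig import env,get_image
from h import *
s=env.observe()
print(s["time_s"],s["position"],s["grip_width"],delta(s,knob(.079)+[0,0,-.009]))
d=knob(.079);
for t in np.radians(np.arange(5,100,5)): print(np.round(np.degrees(t)),np.round(np.array([(knob(t)-d)@U,(knob(t)-d)[2]])*1000,1))
im=get_image("side");cv2.imwrite("pics/s1.png",im["pixels"][:,:,::-1])
E
```

```text
3.95 [0.47660652 0.10731906 0.1676216 ] 0.02342458911882912 (array([-0.2,  1.2, -1. ]), array([-0.002 ,  0.0004,  0.0006]))
5.0 [0.4 1.3]
10.0 [ 5.6 15.2]
15.0 [12.  28.5]
20.0 [19.6 41.2]
25.0 [28.2 53.2]
30.0 [37.8 64.4]
35.0 [48.4 74.8]
40.0 [59.8 84.2]
45.0 [72.  92.5]
50.0 [84.9 99.7]
55.0 [ 98.3 105.8]
60.0 [112.3 110.7]
65.0 [126.6 114.4]
70.0 [141.2 116.8]
75.0 [155.9 117.9]
80.0 [170.7 117.8]
85.0 [185.4 116.3]
90.0 [199.9 113.6]
95.0 [214.2 109.6]
```

View pics/s1.png

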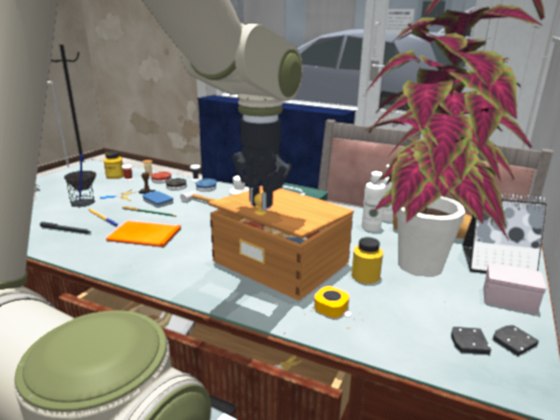

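The grip is on the ball at a width of 23 mm, with only small forces. I'll start the arc gently.

Call:
move_arm(targets=[1.6, -4.5, 0, 0, 0, 0, 2, -5.5, 0, 0, 0, 0, 2.4, -6, 0, 0, 0, 0, 2.8, -6, 0, 0, 0, 0, 3.2, -6, 0, 0, 0, 0])

```text
time_s: 4.62
position: [0.4879, 0.1055, 0.195]
tool_rot: [[0.988, -0.001, 0.156], [-0.156, 0.002, 0.988], [-0.002, -1.0, 0.002]]
ft_force: [0.4, 5.5, -5.7]
grip_width: 0.0235
```

```bash
cat > st.py <<'E'
from rig import env
from h import *
s=env.observe();p=np.array(s["position"])+[0,0,.0097]-np.array([0,0,0])
# angle estimate from knob held point
r=p-HG; al=np.degrees(np.arctan2(r[2],-(r@U))); print(s["time_s"],"r",np.hypot(r[2],r@U),"theta",al-13.13,"v",r@V,"grip",s["grip_width"],"F",np.round(s["ft_force"],1),"T",np.round(s["wrist_torque"],2),"q",np.round(s["q"],1))
E
python3 st.py
```

```text
4.625 r 0.1700885484071886 theta 15.175542797130015 v 0.0009924530885335747 grip 0.023487477578632777 F [ 0.4  5.5 -5.7] T [0.88 0.02 0.05] q [ -1.5  19.   86.5   0.1  74.5 -82.5]
```

Call:
move_arm(targets=[6, -10.2, 0, 0, 0, 0, 6.6, -9.8, 0, 0, 0, 0, 7.3, -9.3, 0, 0, 0, 0, 8, -8.7, 0, 0, 0, 0, 8.5, -8.3, 0, 0, 0, 0])

```text
time_s: 5.25
position: [0.5241, 0.0997, 0.241]
tool_rot: [[0.988, -0.002, 0.156], [-0.156, 0.002, 0.988], [-0.002, -1.0, 0.002]]
ft_force: [2.6, 5.1, -8.5]
grip_width: 0.0238
```

```bash
python3 st.py; python3 - <<'E'
from h import *
d=knob(.079)
for g in range(35,98,4):
    e=knob(np.radians(g+4))-knob(np.radians(g)); print(g,np.round([e@U*1000,-e[2]*1000],1))
E
```

```text
5.25 r 0.16985152057108316 theta 35.12331725309962 v 0.0009335787654613042 grip 0.023802731044753868 F [ 2.6  5.1 -8.5] T [ 0.78 -0.3   0.07] q [ -2.   20.1  76.7   0.1  83.3 -83.1]
35 [ 9.1 -7.6]
39 [ 9.6 -6.9]
43 [10.  -6.2]
47 [10.5 -5.5]
51 [10.8 -4.8]
55 [11.1 -4. ]
59 [11.4 -3.2]
63 [11.6 -2.4]
67 [11.7 -1.6]
71 [11.8 -0.8]
75 [11.8  0. ]
79 [11.8  0.9]
83 [11.7  1.7]
87 [11.6  2.5]
91 [11.4  3.3]
95 [11.1  4.1]
```

Call:
move_arm(targets=[9.1, -7.6, 0, 0, 0, 0, 9.6, -6.9, 0, 0, 0, 0, 10, -6.2, 0, 0, 0, 0, 10.5, -5.5, 0, 0, 0, 0, 10.8, -4.8, 0, 0, 0, 0])

```text
time_s: 5.88
position: [0.5733, 0.092, 0.2717]
tool_rot: [[0.988, -0.003, 0.155], [-0.155, 0.002, 0.988], [-0.003, -1.0, 0.001]]
ft_force: [-1.3, 4.1, -5.1]
grip_width: 0.0234
```

```bash
python3 st.py;python3 - <<'E'
from rig import get_image
import cv2,numpy as np
a=[get_image(n)["pixels"] for n in("side","wrist")];cv2.imwrite("pics/m2.png",cv2.resize(np.hstack(a)[:,:,::-1],(800,300)))
E
```

```text
5.875 r 0.16967700771739685 theta 54.940395578714096 v 0.0009578577267711664 grip 0.023369103865167502 F [-1.3  4.1 -5.1] T [0.74 0.27 0.09] q [ -2.6  23.9  65.6   0.1  90.7 -83.7]
```

View pics/m2.png

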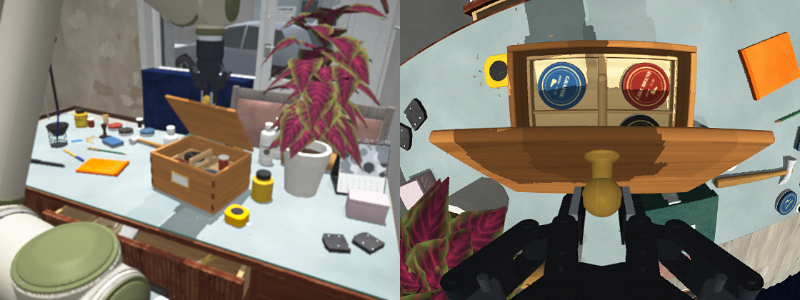

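```bash
python3 - <<'E'
from h import *
for n in("scene","side"):
    P=cloud(load(n,0)).reshape(-1,3);r=P-HG
    x=r@U;y=r@V
    for zz in(.2,.25,.3,.35,.4,.5,.6):
        m=(P[:,2]>zz)&(P[:,2]<zz+.06)&(x>-.05)&(x<.2)&(y>-.3)&(y<.2)
        if m.sum(): print(n,zz,m.sum(),"ymax",y[m].max(),"xmin",x[m].min(), "near y>-.12:",((y>-.12)&m).sum(), x[m&(y>-.15)].min() if (m&(y>-.15)).any() else None)
E
```

```text
scene 0.2 2416 ymax -0.13610825344994715 xmin -0.021809876779620055 near y>-.12: 0 0.07081657481625306
scene 0.25 1751 ymax -0.08966507416909308 xmin -0.018145026101974226 near y>-.12: 428 0.011882551906768016
scene 0.3 3589 ymax -0.10313387863133248 xmin -0.023366719430336826 near y>-.12: 348 0.010441030812865293
scene 0.35 4050 ymax -0.10166666891180157 xmin -0.013344767632006739 near y>-.12: 324 0.01111692824233007
scene 0.4 4361 ymax -0.11182063728450627 xmin 0.009128569631468233 near y>-.12: 105 0.01078411741332863
side 0.2 2059 ymax -0.1391800632954743 xmin -0.02209116004962545 near y>-.12: 0 0.10153514673826051
side 0.25 1747 ymax -0.09149981113289433 xmin -0.020055744934427782 near y>-.12: 25 0.011358606016509966
side 0.3 2341 ymax -0.10753806515738197 xmin -0.02394996769855198 near y>-.12: 24 0.011358606016509966
side 0.35 2580 ymax -0.10155956895528516 xmin -0.013251827155049828 near y>-.12: 35 0.015338605564918856
side 0.4 1562 ymax -0.11470881329833882 xmin 0.0021933022389781717 near y>-.12: 8 0.015338605564918856
side 0.5 827 ymax -0.17281922100051347 xmin 0.010230635945838978 near y>-.12: 0 None
```

```bash
python3 - <<'E'
from rig import get_image
from h import *
for n in("scene","side"):
    im=get_image(n);np.savez(f"/tmp/{n}2.npz",**im);cv2.imwrite(f"pics/{n}2.png",im["pixels"][:,:,::-1])
    P=cloud(im);Q=cloud(load(n,0));d=(np.linalg.norm(P-Q,axis=-1)>.03);P=P[d];r=P-HG;x=r@U;y=r@V
    for zz in np.arange(.2,.8,.05):
        m=(P[:,2]>zz)&(P[:,2]<zz+.05)
        if m.sum()>5: print(n,round(zz,2),"x",x[m].min().round(3),x[m].max().round(3),"y",y[m].min().round(3),y[m].max().round(3))
E
```

```text
scene 0.2 x -0.666 -0.044 y -0.226 0.124
scene 0.25 x -0.554 -0.052 y -0.109 0.123
scene 0.3 x -0.526 -0.046 y -0.01 0.086
scene 0.35 x -0.504 -0.026 y 0.006 0.077
scene 0.4 x -0.482 -0.025 y -0.002 0.06
scene 0.45 x -0.22 -0.024 y 0.008 0.068
scene 0.5 x -0.323 -0.011 y -0.054 0.073
scene 0.55 x -0.379 -0.021 y -0.047 0.068
side 0.2 x -0.673 2.525 y -0.17 2.958
side 0.25 x -0.608 2.526 y -0.123 3.0
side 0.3 x -0.594 2.525 y -0.16 3.012
side 0.35 x -0.579 2.528 y -0.085 3.853
side 0.4 x -0.564 2.529 y -0.104 3.864
side 0.45 x -0.546 2.544 y -0.067 3.869
side 0.5 x -0.525 2.526 y -0.066 3.875
side 0.55 x 0.963 2.527 y -0.052 3.884
side 0.6 x 0.993 2.529 y -0.044 3.854
```

View pics/scene2.png

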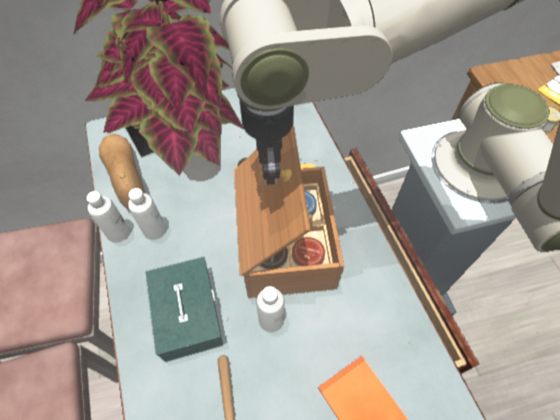

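View pics/side2.png

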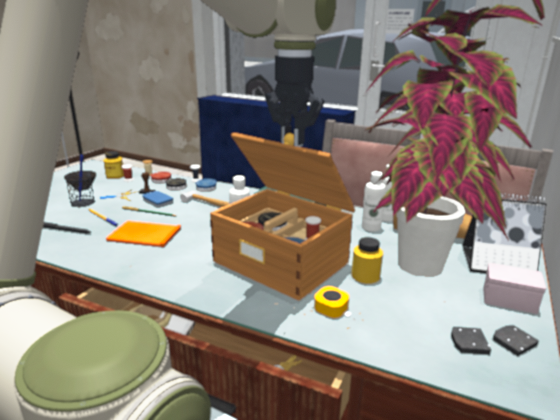

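```bash
python3 - <<'E'
from h import *
for n in("scene","side"):
    im=load(n,0);P=cloud(im);px=im["pixels"].astype(int)
    r=P-HG;x=r@U;y=r@V;z=P[...,2]
    for zz in np.arange(.25,.85,.05):
        m=(z>zz)&(z<zz+.05)&(x>-.2)&(x<.4)&(y>-.6)&(y<.2)
        row=[]
        for x0 in(-.04,0,.04,.08,.12):
            k=m&(x>x0)&(x<x0+.04); row.append(round(float(y[k].max()),3) if k.sum()>3 else None)
        print(n,round(zz,2),m.sum(),row)
    if n=="scene":
        Q=cloud(load(n,2))
        r=Q-HG;x=r@U;y=r@V;z=Q[...,2]
        for q in((270,80),(240,60),(240,20),(300,70),(340,60),(265,115),(255,10),(225,10),(232,40)): print(q,x[q[1],q[0]].round(3),y[q[1],q[0]].round(3),z[q[1],q[0]].round(3))
E
```

```text
scene 0.25 2157 [-0.257, -0.131, -0.09, -0.094, -0.146]
scene 0.3 3546 [-0.232, -0.13, -0.103, -0.105, -0.122]
scene 0.35 3383 [-0.209, -0.102, -0.107, -0.119, -0.15]
scene 0.4 4502 [None, -0.125, -0.112, -0.123, -0.172]
scene 0.45 700 [None, -0.157, -0.159, -0.159, -0.179]
scene 0.5 0 [None, None, None, None, None]
scene 0.55 0 [None, None, None, None, None]
scene 0.6 0 [None, None, None, None, None]
scene 0.65 0 [None, None, None, None, None]
scene 0.7 0 [None, None, None, None, None]
scene 0.75 0 [None, None, None, None, None]
scene 0.8 0 [None, None, None, None, None]
(270, 80) -0.063 0.071 0.53
(240, 60) -0.033 0.061 0.55
(240, 20) -0.037 -0.001 0.556
(300, 70) -0.098 0.061 0.532
(340, 60) nan nan nan
(265, 115) -0.058 0.03 0.437
(255, 10) -0.054 -0.006 0.564
(225, 10) -0.02 -0.037 0.546
(232, 40) -0.025 0.012 0.54
side 0.25 2615 [-0.257, -0.131, -0.091, -0.095, -0.148]
side 0.3 3147 [-0.231, -0.131, -0.117, -0.108, -0.128]
side 0.35 3541 [-0.209, -0.102, -0.104, -0.132, -0.171]
side 0.4 2790 [None, -0.13, -0.115, -0.126, -0.172]
side 0.45 1589 [None, -0.16, -0.161, -0.193, -0.185]
side 0.5 1424 [None, -0.218, -0.177, -0.173, -0.207]
side 0.55 0 [None, None, None, None, None]
side 0.6 0 [None, None, None, None, None]
side 0.65 0 [None, None, None, None, None]
side 0.7 0 [None, None, None, None, None]
side 0.75 0 [None, None, None, None, None]
side 0.8 0 [None, None, None, None, None]
```

The wrist housing (z≈0.5 m) would come close to the plant's leaves if I carried the knob all the way back. I'll swing by the knob to about 70°, then let go and finish with closed fingers on the lid's underside, keeping the arm back.

Call:
move_arm(targets=[11.1, -4, 0, 0, 0, 0, 11.4, -3.2, 0, 0, 0, 0, 11.6, -2.4, 0, 0, 0, 0, 8.8, -1.2, 0, 0, 0, 0, 0, 0, 0, 0, 0, 0])

```text
time_s: 6.7
position: [0.6164, 0.084, 0.2837]
tool_rot: [[0.988, 0.001, 0.157], [-0.157, -0.001, 0.988], [0.001, -1.0, -0.0]]
ft_force: [0.2, -0.4, 0.0]
grip_width: -0.0001
```

```bash
python3 st.py; python3 - <<'E'
from rig import get_image
import cv2
for n in("scene",):
    im=get_image(n);cv2.imwrite(f"pics/{n}3.png",im["pixels"][:,:,::-1])
E
```

```text
6.7 r 0.17049582881511846 theta 70.31301066545696 v -0.00015736954026767153 grip -0.00011879322221991059 F [ 0.2 -0.4  0. ] T [ 0.03 -0.01 -0.  ] q [ -3.1  28.   56.9  -0.   95.1 -84.1]
```

View pics/scene3.png

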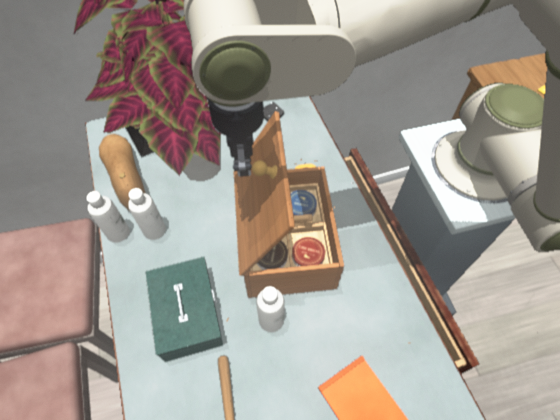

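The knob slipped out of the pads partway. The lid now stands at roughly 60° at (265,190), and the gripper is free and shut behind it. I'll measure the lid angle and raise the hand.

Call:
move_arm(targets=[0, -20, 0, 0, 0, 0, 0, -25, 0, 0, 0, 0, 0, -25, 0, 0, 0, 0, 0, -10, 0, 0, 0, 0, -10, 0, 0, 0, 0, 0], hand=-1)

```text
time_s: 7.38
position: [0.6059, 0.0859, 0.3631]
tool_rot: [[0.988, 0.0, 0.156], [-0.156, -0.0, 0.988], [0.0, -1.0, -0.0]]
ft_force: [0.4, 0.5, -0.0]
grip_width: 0.0007
```

```bash
cat > lid.py <<'E'
from rig import get_image,env
from h import *
def run(tag):
    for n in("side","scene"):
        im=get_image(n);np.savez(f"/tmp/{n}{tag}.npz",**im);cv2.imwrite(f"pics/{n}{tag}.png",im["pixels"][:,:,::-1])
        P=cloud(im);r=P-HG;x=r@U;y=r@V;z=r[...,2]
        m=(abs(y)<.115)&(x>-.16)&(x<.08)&(z>.01)&(z<.195)
        if n=="side": m&=(abs(y)<.115)
        ang=np.degrees(np.arctan2(z,-x));
        rr=np.hypot(x,z);k=m&(rr>.06)&(rr<.195)
        h,e=np.histogram(ang[k],bins=np.arange(20,125,2));i=np.argsort(h)[-3:]
        print(n,[(e[j],h[j]) for j in i],"maxr",np.nanmax(np.where(m,rr,0)))
    s=env.observe();print(s["time_s"],np.round(s["position"],4),np.round(s["ft_force"],1),np.round(s["q"],1))
import sys;run(sys.argv[1])
E
python3 lid.py 4
```

```text
side [(np.int64(72), np.int64(32)), (np.int64(62), np.int64(1310)), (np.int64(60), np.int64(2809))] maxr 0.194728161742912
scene [(np.int64(68), np.int64(563)), (np.int64(66), np.int64(966)), (np.int64(64), np.int64(2098))] maxr 0.19516573502883
7.475 [0.605  0.0863 0.3629] [-0.1 -0.1 -0.4] [ -3.   25.9  47.9  -0.  106.3 -84. ]
```

View pics/side4.png

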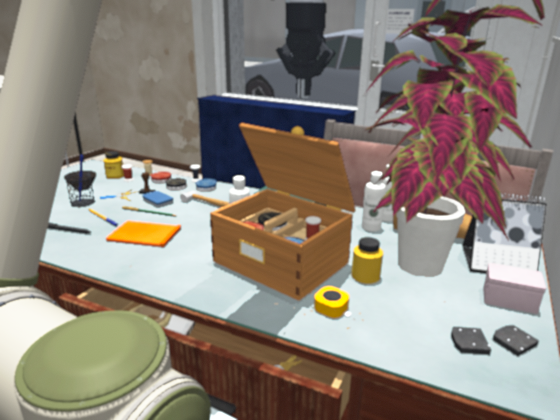

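The lid is at about 62°, with the knob and lid clear. I'll back off over the box and tilt the tool forward.

Call:
move_arm(targets=[-45, 0, 0, 0, 0, 0, -45, 0, 0, 0, 0, 0, -42, 0, 0, 0, 0, 0, 0, 0, 0, 0, 0, -0.175, 0, 0, 0, 0, 0, -0.175])

```text
time_s: 8.1
position: [0.4751, 0.1066, 0.3631]
tool_rot: [[0.926, 0.344, 0.156], [-0.146, -0.054, 0.988], [0.348, -0.938, 0.0]]
ft_force: [0.3, 0.1, -0.2]
grip_width: -0.0
```

Call:
move_arm(targets=[0, 0, 0, 0, 0, -0.175, 0, 0, 0, 0, 0, -0.175, 0, 0, 0, 0, 0, -0.175, 0, 0, 0, 0, 0, -0.172, 0, 0, 0, 0, 0, 0])

```text
time_s: 8.72
position: [0.4743, 0.1054, 0.361]
tool_rot: [[0.51, 0.845, 0.16], [-0.08, -0.139, 0.987], [0.857, -0.516, -0.003]]
ft_force: [-0.2, -0.0, 0.4]
grip_width: 0.0006
```

```bash
python3 - <<'E'
from rig import env
from h import *
s=env.observe();p=s["position"];r=np.array(p)-HG
print(s["time_s"],"u,v,z",r@U,r@V,p[2],np.round(s["q"],1))
R=np.array(s["tool_rot"])
f=lambda u,v,z:HG+U*u+V*v+W*(z-.124)
print(R.T@(f(-.13,0,.275)-p)*1000, "unit U",R.T@U,"unit V",R.T@V)
E
```

```text
8.725 u,v,z -0.16322903764647612 -0.001213522941433945 0.36098579462525876 [  4.8  -5.  107.3 -32.7  22.9 -52.2]
[-56.50159354  72.82895748   1.64661373] unit U [0.51606472 0.85654027 0.00399735] unit V [ 9.28367493e-04 -5.22612660e-03  9.99985913e-01]
```

Call:
move_arm(targets=[0, 0, 0, 0, 0, 0.13, 0, 0, 0, 0, 0, 0.13, -15, 15, 0, 0, 0, 0, -15, 15, 0, 0, 0, 0, 0, 0, 0, 0, 0, 0])

```text
time_s: 9.35
position: [0.4756, 0.1056, 0.3202]
tool_rot: [[0.71, 0.686, 0.16], [-0.114, -0.112, 0.987], [0.695, -0.719, -0.001]]
ft_force: [-0.5, -0.0, 0.0]
grip_width: 0.0
```

```bash
cat > u.py <<'E'
from rig import env
from h import *
s=env.observe();p=s["position"];r=np.array(p)-HG
R=np.array(s["tool_rot"])
print(s["time_s"],"u,v,z",np.round([r@U,r@V,p[2]],4),"q",np.round(s["q"],1),"F",np.round(s["ft_force"],1),"U in tool",np.round(R.T@U,3),"W in tool",np.round(R.T@W,3),"y",np.round([R[:,1]@U,R[2,1]],3))
E
python3 u.py
```

```text
9.35 u,v,z [-0.162  -0.0009  0.3202] q [  3.   -1.5 102.4 -14.4  36.6 -69.6] F [-0.5 -0.   0. ] U in tool [0.719 0.695 0.003] W in tool [ 0.695 -0.719 -0.001] y [ 0.695 -0.719]
```

Call:
move_arm(targets=[-3, 18, 0, 0, 0, 0, -3, 18, 0, 0, 0, 0, -2, 18, 0, 0, 0, 0, 7.2, 7, 0, 0, 0, 0, 7.2, 7, 0, 0, 0, 0])

```text
time_s: 9.98
position: [0.5281, 0.0968, 0.2783]
tool_rot: [[0.705, 0.691, 0.161], [-0.114, -0.114, 0.987], [0.7, -0.714, -0.001]]
ft_force: [0.1, 1.0, 1.1]
grip_width: -0.0
```

```bash
python3 u.py; python3 lid.py 5
```

```text
9.975 u,v,z [-0.1087 -0.0014  0.2783] q [  1.2   6.1 102.1 -15.5  28.7 -68.9] F [0.1 1.  1.1] U in tool [0.714 0.7   0.005] W in tool [ 0.7   -0.714 -0.001] y [ 0.7   -0.714]
side [(np.int64(72), np.int64(32)), (np.int64(62), np.int64(1135)), (np.int64(60), np.int64(2527))] maxr 0.2520441902858473
scene [(np.int64(68), np.int64(560)), (np.int64(66), np.int64(970)), (np.int64(64), np.int64(2110))] maxr 0.2501390349486697
10.075 [0.5282 0.0966 0.278 ] [ 0.3  0.4 -0.1] [  1.2   6.2 102.1 -15.5  28.7 -68.8]
```

View pics/side5.png

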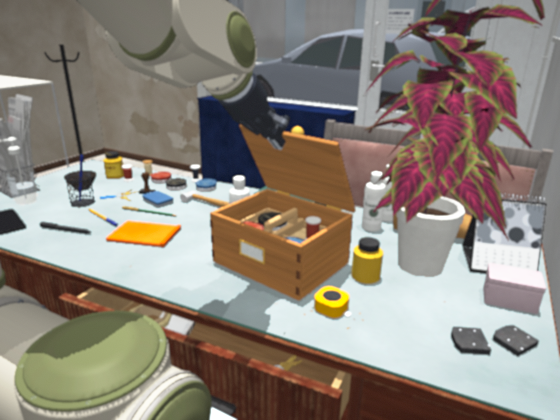

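The closed fingertips are now just short of the lid's underside at about (283,143). I'll push horizontally.

Call:
move_arm(targets=[7.1, 7, 0, 0, 0, 0, 7.1, 7, 0, 0, 0, 0, 7.1, 7, 0, 0, 0, 0, 7.1, 7, 0, 0, 0, 0, 7.1, 7, 0, 0, 0, 0])

```text
time_s: 10.7
position: [0.5769, 0.0886, 0.2767]
tool_rot: [[0.706, 0.69, 0.161], [-0.114, -0.114, 0.987], [0.699, -0.715, -0.002]]
ft_force: [-3.0, -0.1, -0.2]
grip_width: -0.0001
```

```bash
python3 u.py; python3 lid.py 6
```

```text
10.7 u,v,z [-0.0592 -0.0018  0.2767] q [ -0.1  10.8  96.5 -13.3  29.4 -71.8] F [-3.  -0.1 -0.2] U in tool [0.715 0.699 0.005] W in tool [ 0.699 -0.715 -0.002] y [ 0.699 -0.715]
side [(np.int64(70), np.int64(59)), (np.int64(74), np.int64(591)), (np.int64(72), np.int64(3553))] maxr 0.23080602044839318
scene [(np.int64(74), np.int64(440)), (np.int64(78), np.int64(529)), (np.int64(76), np.int64(1290))] maxr 0.22306313137194075
10.8 [0.5773 0.0885 0.2768] [ 0.2  0.2 -0.1] [ -0.1  10.8  96.5 -13.4  29.4 -71.8]
```

Call:
move_arm(targets=[7.1, 7, 0, 0, 0, 0, 7.1, 7, 0, 0, 0, 0, 7.1, 7, 0, 0, 0, 0, 7.1, 7, 0, 0, 0, 0, 7.1, 7, 0, 0, 0, 0])

```text
time_s: 11.42
position: [0.6262, 0.0806, 0.2767]
tool_rot: [[0.706, 0.69, 0.161], [-0.114, -0.114, 0.987], [0.699, -0.715, -0.002]]
ft_force: [-1.9, 0.9, 1.3]
grip_width: 0.0
```

```bash
python3 u.py; python3 lid.py 7
```

```text
11.425 u,v,z [-0.0093 -0.002   0.2767] q [ -1.1  15.3  90.3 -11.4  30.9 -74.4] F [-1.9  0.9  1.3] U in tool [0.715 0.699 0.005] W in tool [ 0.699 -0.715 -0.002] y [ 0.699 -0.715]
side [(np.int64(88), np.int64(386)), (np.int64(92), np.int64(413)), (np.int64(90), np.int64(3786))] maxr 0.2082491479702441
scene [(np.int64(80), np.int64(93)), (np.int64(92), np.int64(425)), (np.int64(90), np.int64(921))] maxr 0.20217454608910493
11.525 [0.6264 0.0804 0.2764] [-0.7 -0.8 -0.4] [ -1.1  15.3  90.3 -11.4  30.9 -74.4]
```

View pics/scene7.png

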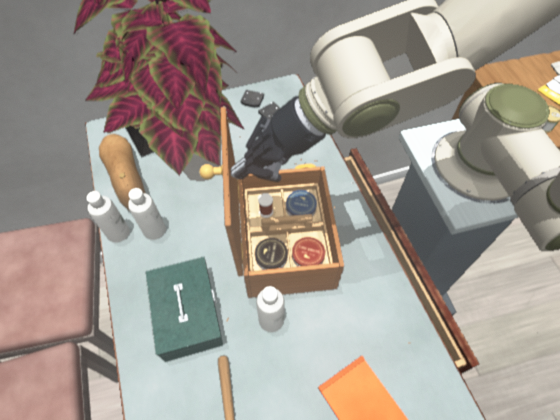

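The lid is upright at about 91° and the tray is visible. I'll push another 12 mm, then back off.

Call:
move_arm(targets=[4.3, 4.2, 0, 0, 0, 0, 4.3, 4.2, 0, 0, 0, 0, 0, 0, 0, 0, 0, 0, -7.1, -7, 0, 0, 0, 0, -14.2, -14, 0, 0, 0, 0])

```text
time_s: 12.15
position: [0.6073, 0.0836, 0.2768]
tool_rot: [[0.705, 0.69, 0.161], [-0.114, -0.114, 0.987], [0.7, -0.715, -0.002]]
ft_force: [0.4, -0.4, 0.2]
grip_width: -0.0002
```

```bash
python3 u.py; python3 lid.py 8
```

```text
12.15 u,v,z [-0.0285 -0.002   0.2768] q [ -0.7  13.5  92.7 -12.1  30.2 -73.4] F [ 0.4 -0.4  0.2] U in tool [0.715 0.7   0.005] W in tool [ 0.7   -0.715 -0.002] y [ 0.7   -0.715]
side [(np.int64(92), np.int64(151)), (np.int64(96), np.int64(867)), (np.int64(94), np.int64(3520))] maxr 0.2156950484221995
scene [(np.int64(76), np.int64(98)), (np.int64(96), np.int64(407)), (np.int64(94), np.int64(1645))] maxr 0.21119520884197887
12.25 [0.6061 0.0841 0.277 ] [-0.  -0.8 -1. ] [ -0.7  13.4  92.8 -12.1  30.3 -73.5]
```

Call:
move_arm(targets=[-20, -28, 0, 0, 0, 0, -20, -28, 0, 0, 0, 0, -10, -14, 0, 0, 0.005, 0, 0, 0, 0, 0, 0, 0.155, 0, 0, 0, 0, 0, 0.155])

```text
time_s: 12.88
position: [0.5242, 0.0976, 0.2926]
tool_rot: [[0.883, 0.439, 0.164], [-0.148, -0.07, 0.986], [0.445, -0.896, 0.003]]
ft_force: [0.0, -0.2, -0.4]
grip_width: -0.0002
```

Call:
move_arm(targets=[0, 0, 0, 0, 0, 0.155, 0, 0, 0, 0, 0, 0.155, 0, 0, 0, 0, 0, 0.155, 0, 0, 0, 0, 0, 0, 0, 0, 0, 0, 0, 0])

```text
time_s: 13.5
position: [0.5241, 0.0973, 0.2916]
tool_rot: [[0.986, 0.002, 0.165], [-0.165, 0.001, 0.986], [0.001, -1.0, 0.002]]
ft_force: [0.1, -0.3, -1.0]
grip_width: -0.0002
```

```bash
python3 - <<'E'
from rig import env,get_image
from h import *
s=env.observe();im=get_image("wrist");np.savez("/tmp/wrist9.npz",pos=s["position"],rot=s["tool_rot"],**im);cv2.imwrite("pics/w9.png",im["pixels"][:,:,::-1])
print(s["time_s"],s["position"],delta(s,BOX+[0,0,.30]))
for n in("scene","side"):
    im=get_image(n);np.savez(f"/tmp/{n}9.npz",**im);cv2.imwrite(f"pics/{n}9.png",im["pixels"][:,:,::-1])
E
```

```text
13.5 [0.52414586 0.09732385 0.291557  ] (array([17.5, -8.4,  1.6]), array([-0.0016, -0.0084,  0.0014]))
```

View pics/w9.png

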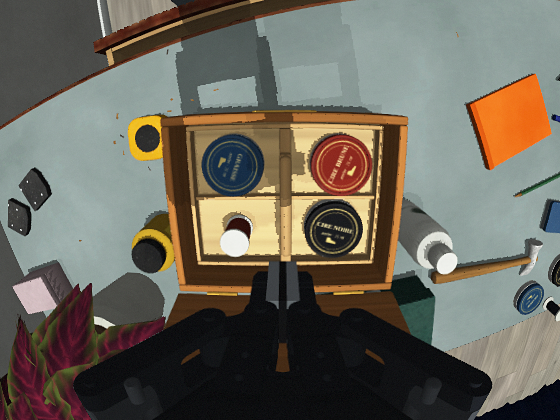

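View pics/side9.png

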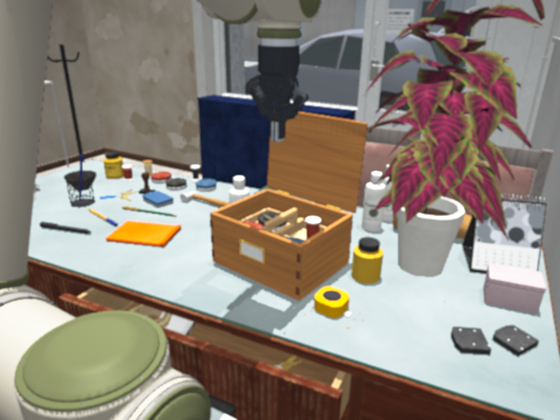

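View pics/scene9.png

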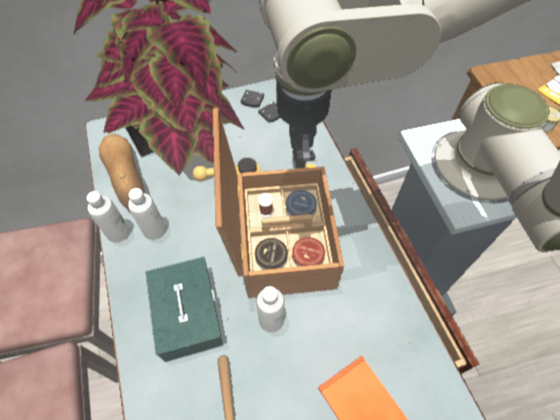

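The lid stands open. The tray shows blue (front right), red (front left), black (back left) and the spool (back right), with the handle bar in the middle. Next I'll locate the handle bar and the spool.

```bash
python3 - <<'E'
from h import *
def wcl(im):
    K=im["intrinsics"];z=im["z_map"].astype(float);v,u=np.mgrid[:z.shape[0],:z.shape[1]]
    x=(u-K[0,2])/K[0,0];y=(v-K[1,2])/K[1,1];r=np.hypot(x,y)+1e-9
    k=np.tan(r)/r; c=np.stack([x*k*z,y*k*z,z],-1)
    M=im["mount"];t=c@M[:3,:3].T+M[:3,3]
    P=t@im["rot"].T+im["pos"];P[(z==0)|(r>1.4)]=np.nan;return P
for n in("scene","side","wrist"):
    im=load(n,9);P=wcl(im) if n=="wrist" else cloud(im)
    r=P-BOX;x=r@U;y=r@V;z=P[...,2]
    m=(abs(x)<.07)&(abs(y)<.03)&(z>.104)&(z<.128)
    if m.sum()>3:
        print(n,m.sum(),"bar x",x[m].min(),x[m].max(),"y",np.percentile(y[m],[3,50,97]),"z",np.percentile(z[m],[5,50,95]))
        k=m&(x<0);k2=m&(x>=0);print("  y front/back",np.median(y[k]),np.median(y[k2]),k.sum(),k2.sum())
    sp=(x>.0)&(x<.08)&(y<-.03)&(y>-.1)&(z>.097)&(z<.13)
    if sp.sum()>3: print("  spool",x[sp].min(),x[sp].max(),y[sp].min(),y[sp].max(),z[sp].max())
    rim=(z>.116)&(z<.130)&(abs(x)<.12)&(abs(y)<.14)&(abs(y)>.1)
    if rim.sum()>10: print("  rim y",np.percentile(y[rim],[1,99]))
E
```

```text
scene 405 bar x -0.05204136571145671 0.05329302199502837 y [-0.00295361  0.00485117  0.00753026] z [0.10700311 0.11851768 0.12176702]
  y front/back 0.004935183275084248 0.004785163289082486 198 207
  spool 0.025135223121090528 0.05531088766285679 -0.07017422788310214 -0.03784033996921095 0.1151456386137849
  rim y [-0.11908075  0.12083352]
side 309 bar x -0.05281565754867466 0.052286862651972306 y [-0.00692648 -0.00474404  0.00321209] z [0.10528496 0.11526361 0.12120676]
  y front/back -0.0045370419357242744 -0.005023140710760934 176 133
  spool 0.023249365674517245 0.05559735029784321 -0.07055702788998638 -0.039908648862964816 0.11323392468778543
  rim y [-0.12148186  0.1183793 ]
wrist 1192 bar x -0.051912775865098224 0.05269031393399336 y [-0.00379189  0.00163301  0.00740712] z [0.11528852 0.11906308 0.12067307]
  y front/back 0.0016253885164741366 0.0021048221712662444 634 558
  spool 0.02480262444575285 0.05621929869005002 -0.0689153882954421 -0.03793106967008776 0.11343727423487646
  rim y [-0.11824724  0.12016551]
```

Call:
move_arm(targets=[13.5, 0, 2, -0.002, -0.008, 0.001, 0, 20, 0, 0, 0, 0, 0, 30, 0, 0, 0, 0, 0, 30, 0, 0, 0, 0, 0, 20, 0, 0, 0, 0], hand=0)

```text
time_s: 14.28
position: [0.5369, 0.0972, 0.1909]
tool_rot: [[0.988, -0.002, 0.157], [-0.157, -0.0, 0.988], [-0.002, -1.0, -0.0]]
ft_force: [0.8, 0.4, 0.1]
grip_width: 0.0427
```

Call:
move_arm(targets=[0, 0, 0, 0, 0, 0, 0, 15, 0, 0, 0, 0, 0, 15, 0, 0, 0, 0, 0, 0, 0, 0, 0, 0, 0, 0, 0, 0, 0, 0])

```text
time_s: 14.9
position: [0.5381, 0.097, 0.1631]
tool_rot: [[0.988, 0.0, 0.157], [-0.157, -0.0, 0.988], [0.0, -1.0, -0.0]]
ft_force: [-1.0, 0.4, 0.3]
grip_width: 0.0428
```

```bash
python3 - <<'E'
from rig import env,get_image
from h import *
s=env.observe();im=get_image("wrist");cv2.imwrite("pics/w10.png",im["pixels"][:,:,::-1])
print(s["time_s"],s["position"],s["grip_width"],delta(s,BOX-U*.004+V*.0008+[0,0,.097]))
E
```

```text
14.9 [0.53805044 0.09703742 0.16306607] 0.04283475847973804 (array([-0.3, 66.1,  0.3]), array([ 0.    , -0.0004,  0.0003]))
```

View pics/w10.png

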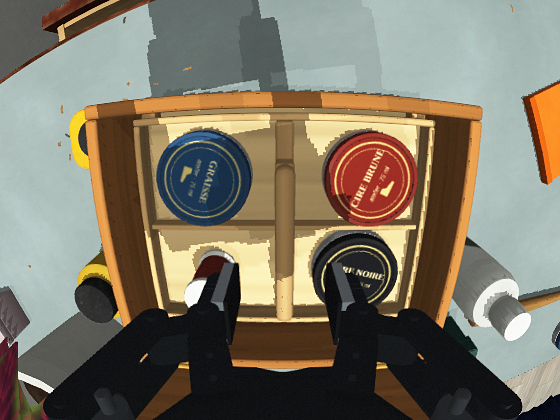

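The bar (x≈285) is centred between the pads (233 and 335), and the spool is off to the side. I'll descend and grip.

Call:
move_arm(targets=[0, 18, 0, 0, 0, 0, 0, 18, 0, 0, 0, 0, 0, 15, 0, 0, 0, 0, 0, 10, 0, 0, 0, 0, 0, 5, 0, 0, 0, 0])

```text
time_s: 15.58
position: [0.5375, 0.097, 0.0955]
tool_rot: [[0.988, -0.002, 0.157], [-0.157, -0.0, 0.988], [-0.002, -1.0, -0.0]]
ft_force: [-0.2, 0.6, 0.7]
grip_width: 0.0429
```

Call:
move_arm(targets=[0, 0, 0, 0, 0, 0, 0, 0, 0, 0, 0, 0, 0, 0, 0, 0, 0, 0, 0, 0, 0, 0, 0, 0, 0, 0, 0, 0, 0, 0], hand=-1, squeeze=80)

```text
time_s: 16.2
position: [0.5378, 0.0971, 0.0964]
tool_rot: [[0.988, -0.001, 0.157], [-0.157, 0.0, 0.988], [-0.001, -1.0, 0.0]]
ft_force: [-0.5, 2.3, 4.8]
grip_width: 0.0108
```

Call:
move_arm(targets=[0, 0, 0, 0, 0, 0, 0, 0, 0, 0, 0, 0, 0, 0, 0, 0, 0, 0, 0, 0, 0, 0, 0, 0, 0, 0, 0, 0, 0, 0])

```text
time_s: 16.82
position: [0.5378, 0.0971, 0.0964]
tool_rot: [[0.988, -0.001, 0.157], [-0.157, 0.0, 0.988], [-0.001, -1.0, 0.0]]
ft_force: [0.6, 2.0, 5.0]
grip_width: 0.0109
```

```bash
python3 u.py
```

```text
16.825 u,v,z [-0.0992  0.0005  0.0964] q [ -2.2  29.8  87.    0.   63.2 -83.2] F [0.6 2.  5. ] U in tool [ 1.    -0.001  0.   ] W in tool [-0.001 -1.     0.   ] y [-0.001 -1.   ]
```

Gripped at 10.9 mm. I'll lift slowly and straight up.

Call:
move_arm(targets=[0, -2, 0, 0, 0, 0, 0, -4, 0, 0, 0, 0, 0, -6, 0, 0, 0, 0, 0, -6, 0, 0, 0, 0, 0, -4, 0, 0, 0, 0])

```text
time_s: 17.45
position: [0.5376, 0.097, 0.1183]
tool_rot: [[0.988, -0.001, 0.157], [-0.157, -0.0, 0.988], [-0.001, -1.0, -0.0]]
ft_force: [0.8, -0.3, -7.4]
grip_width: 0.011
```

```bash
python3 u.py;python3 - <<'E'
from rig import get_image
import cv2,numpy as np
a=[get_image(n)["pixels"] for n in("side","wrist")];cv2.imwrite("pics/m11.png",cv2.resize(np.hstack(a)[:,:,::-1],(800,300)))
E
```

```text
17.45 u,v,z [-0.0994  0.0003  0.1183] q [ -2.2  28.2  85.5  -0.   66.3 -83.2] F [ 0.8 -0.3 -7.4] U in tool [ 1.    -0.001  0.   ] W in tool [-0.001 -1.    -0.   ] y [-0.001 -1.   ]
```

View pics/m11.png

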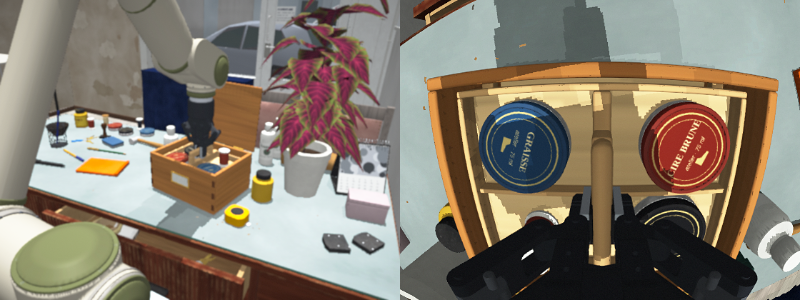

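The tray is riding level, with about 7 N of load and nothing snagging. I'll continue the lift.

Call:
move_arm(targets=[0, -6, 0, 0, 0, 0, 0, -10, 0, 0, 0, 0, 0, -12, 0, 0, 0, 0, 0, -12, 0, 0, 0, 0, 0, -12, 0, 0, 0, 0])

```text
time_s: 18.18
position: [0.5376, 0.097, 0.1708]
tool_rot: [[0.988, -0.002, 0.157], [-0.157, -0.0, 0.988], [-0.002, -1.0, -0.0]]
ft_force: [0.3, -0.2, -6.1]
grip_width: 0.0109
```

Call:
move_arm(targets=[0, -12, 0, 0, 0, 0, 0, -12, 0, 0, 0, 0, 0, -12, 0, 0, 0, 0, 0, -12, 0, 0, 0, 0, 0, -12, 0, 0, 0, 0])

```text
time_s: 18.8
position: [0.5377, 0.097, 0.2306]
tool_rot: [[0.988, -0.002, 0.157], [-0.157, -0.0, 0.988], [-0.002, -1.0, -0.0]]
ft_force: [0.7, 0.5, -7.5]
grip_width: 0.0106
```

Call:
move_arm(targets=[0, -12, 0, 0, 0, 0, 0, -10, 0, 0, 0, 0, 0, -7, 0, 0, 0, 0, 0, -4, 0, 0, 0, 0, 0, 0, 0, 0, 0, 0])

```text
time_s: 19.42
position: [0.5378, 0.097, 0.2628]
tool_rot: [[0.988, -0.002, 0.157], [-0.157, -0.0, 0.988], [-0.002, -1.0, -0.0]]
ft_force: [-0.3, 0.3, -7.2]
grip_width: 0.0109
```

Call:
move_arm(targets=[0, 0, 0, 0, 0, 0, 0, 0, 0, 0, 0, 0, 0, 0, 0, 0, 0, 0, 0, 0, 0, 0, 0, 0, 0, 0, 0, 0, 0, 0])

```text
time_s: 20.05
position: [0.5378, 0.097, 0.2627]
tool_rot: [[0.988, -0.002, 0.157], [-0.157, -0.0, 0.988], [-0.002, -1.0, -0.0]]
ft_force: [-0.4, -0.3, -7.5]
grip_width: 0.0109
```

```bash
python3 u.py;python3 lid.py 12; python3 - <<'E'
from rig import get_image
from h import *
im=get_image("wrist");cv2.imwrite("pics/w12.png",im["pixels"][:,:,::-1])
for n in("scene","side"):
    P=cloud(load(n,12));r=P-BOX;x=r@U;y=r@V;z=P[...,2]
    m=(abs(x)<.1)&(abs(y)<.125)&(z>.2)&(z<.265)&((x<-.079)|(abs(y)>.104))
    if n=="side": print("bottom-ish z by corner")
    for nm,k in(("front",m&(x<-.079)),("left",m&(y>.104)),("right",m&(y<-.104)),("frontL",m&(x<-.079)&(y>.05)),("frontR",m&(x<-.079)&(y<-.05)),("backL",m&(x>.04)&(y>.09)),("backR",m&(x>.04)&(y<-.09))):
        if k.sum()>10: print(n,nm,k.sum(),np.round(np.percentile(z[k],[2,50,98]),4))
E
```

```text
20.05 u,v,z [-0.0992  0.0004  0.2627] q [ -2.2  20.6  72.3  -0.   87.2 -83.2] F [-0.4 -0.3 -7.5] U in tool [ 1.    -0.002  0.   ] W in tool [-0.002 -1.    -0.   ] y [-0.002 -1.   ]
side [(np.int64(40), np.int64(204)), (np.int64(96), np.int64(280)), (np.int64(94), np.int64(2050))] maxr 0.2263567827550554
scene [(np.int64(42), np.int64(420)), (np.int64(44), np.int64(428)), (np.int64(94), np.int64(1646))] maxr 0.2235137374817385
20.15 [0.5378 0.097  0.2628] [ 1.6 -0.2 -7.5] [ -2.2  20.6  72.3  -0.   87.2 -83.2]
scene front 183 [0.2316 0.2468 0.249 ]
scene left 838 [0.2246 0.2391 0.2484]
scene right 171 [0.2266 0.2437 0.2489]
scene frontL 65 [0.2272 0.2464 0.2489]
scene frontR 39 [0.2455 0.2473 0.2491]
scene backL 221 [0.2246 0.2384 0.2484]
scene backR 89 [0.2266 0.2437 0.2488]
bottom-ish z by corner
side front 1092 [0.2241 0.2362 0.2473]
side left 44 [0.2267 0.2458 0.2473]
side right 637 [0.2244 0.2367 0.2475]
side frontL 239 [0.224  0.2362 0.247 ]
side frontR 357 [0.2241 0.2363 0.2473]
side backR 135 [0.2246 0.2366 0.2475]
```

View pics/side12.png

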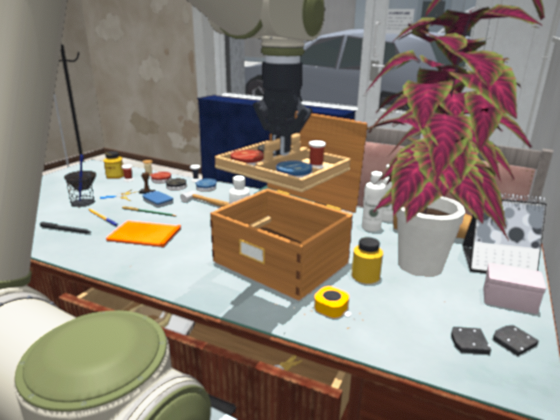

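View pics/scene12.png

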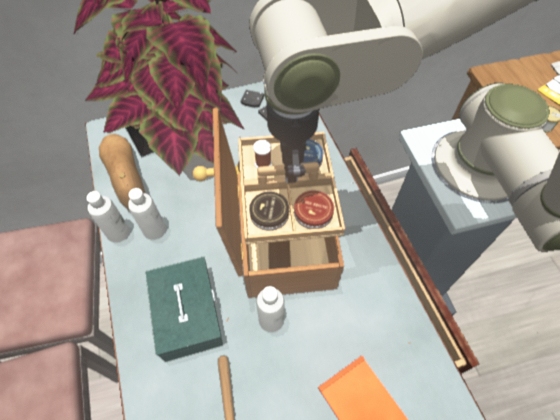

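View pics/w12.png

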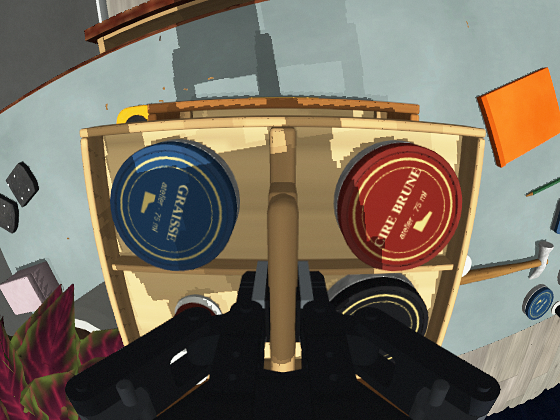

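The tray hangs level: its rim is at 0.247–0.249 m and its lower edges at about 0.224 m all round, so it clears the box rim by about 100 mm. The lid is at about 95°, all the items are in their bays, and the arm is still.

```bash
python3 -c "
from rig import env
print(env.close_job())"
```

```text
the job is handed in; nothing more can be done
None
```

The lid is open and standing by itself, and the tray is held level above the box by its handle. I handed the job in at about 20 s of the 48 s.

- **Lid:** I swung it up by the knob to about 62°, where the knob slipped out of the fingers. I finished with closed fingertips on the lid's underside, partly because carrying the knob further would have brought the wrist close to the plant. Depth measurements from both cameras put the lid at about 95°, leaning slightly back, and it still read that after the lift.
- **Tray:** I lifted it straight up. At the last check its underside was about 0.224 m above the counter, roughly 100 mm clear of the rim. The edges agreed to within about 2 mm. The measured load was steady at about 7.5 N; 0.65 kg should give 6.4 N.
- **Tins and spool:** all four are still in their bays, with the spool upright.
- **Counter:** the bottle, glue and tape measure look unmoved in the pictures; I did not measure them.

No check failed, apart from the knob slipping.

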